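# Clear the cutting jig and set its length stop to the sample bar

### The job

Set the length stop of the cutting jig to the brass sample bar. First take the scraper block and with it sweep all four small offcuts off the steel deck into the jig's front tray, keeping the gripper fingers off the offcuts, and stand the scraper upright on the bench again, clear of the jig. Then turn the stop's clamp knob anticlockwise to free it, slide the stop along its rail until the sample bar is closed up without a gap between the end fence and the stop, turn the knob fully clockwise to lock it there, and leave the steel block, the brown bottle and the tin of files undisturbed.

Things in the scene. Friction and masses are not known exactly. Their poses are not given: they have to be found in the camera images.
- jig: cutting jig, fixed. Origin on the bench under the deck; x away from the robot, y left. Steel deck: top 30 mm high, x -60 to 90, y -150 to 150 mm. Open wooden tray in front: x -140 to -60 mm, full length, floor 4 mm high, walls 22 mm high, 4 mm thick. Rail on the deck along y: x 62 to 82 mm, 16 mm high. Dark end fence on the deck at the -y end: x 0 to 62 mm, y -150 to -138 mm, 20 mm high
- fence_face (a point): centre of the end fence's flat inner face (it looks to +y of the jig), 10 mm above the deck; axes as the jig's
- stop (a joint): slide of the length stop along the rail in m: 0 at the end far from the fence, grows towards the fence; the gap between fence face and stop face is 0.233 minus this value; highest value 0.225. Free it needs 1 to 2 N to push; clamped it holds against well over 10 N
- stop_face (a point): centre of the flat face of the stop's arm that looks at the fence (-y of the jig), 10 mm above the deck; axes as the jig's. The arm crosses the deck (62 mm long, 12 mm thick, to 20 mm above the deck) in front of the rail; the stop's saddle sits over the rail behind that face, 50 mm long in y, its top 41 mm above the deck (71 mm above the bench), with the clamp knob on it
- clamp_knob (a joint): clamp knob turned in rad about the vertical: 0 is fully clockwise (seen from above), clamped; 1.4 is fully anticlockwise, free. The clamp bites below about 0.5 and counts as locked below 0.2; it is free above about 0.6; turn it past 1.0 to free it fully. Both ends are hard stops
- knob_grip (a point): on the knob's vertical axis at the height to grip (95 mm above the bench), over the rail: 41 mm in +x and 25 mm in +y of the jig from stop_face. The knob is a black upright bar 12 mm thick (this point's x), 46 mm long (this point's y), 24 mm high; its underside is 81 mm and its top 105 mm above the bench. Clamped, the bar lies along the rail; the point turns with the knob
- sample: brass sample bar, square 14 x 14 mm, 50 mm long in its y, loose on the deck along the front of the rail near the fence, 3 to 20 mm short of the fence; origin at the centre of its underside
- scraper: dark wooden scraper block, standing on the bench: foot 20 mm thick (its x), 80 mm wide (its y), 24 mm high with a thin rubber sole, and on it an upright grip 18 mm thick (x), 44 mm wide (y) reaching from 24 to 59 mm height; origin at the centre of its underside. It stands on the left or the right of the jig
- offcut1: brass offcut 1, a small rough block 12 x 10 x 9 mm, loose on the deck; origin at the centre of its underside
- offcut2: brass offcut 2, a small rough block 11 x 11 x 8 mm, loose on the deck; origin at the centre of its underside
- offcut3: brass offcut 3, a small rough block 12 x 9 x 10 mm, loose on the deck; origin at the centre of its underside
- offcut4: brass offcut 4, a small rough block 10 x 12 x 8 mm, loose on the deck; origin at the centre of its underside
- bench_block: bystander: loose steel dimple block 55 x 55 x 40 mm on the bench on the side of the jig where the scraper is not; origin at the centre of its underside
- amber_bottle: bystander: small brown glass bottle, 44 mm diameter, 85 mm high, on the bench behind the jig to the right; origin at the centre of its underside
- file_tin: bystander: tin of needle files, 72 mm diameter, 90 mm high, the files reaching 155 mm, on the bench behind the jig to the left; origin at the centre of its underside
There are look-alikes about, which are no part of the job. Of the things shaped like the scraper, the wooden one is meant. Of the things shaped like the sample, the brass one is meant.

How it is judged:
On the way, in this order (a step that is already met when the one before it is completed fails the run):
1. the scraper is held over the jig's deck (z of scraper in the frame of jig between 0.026 and 0.06 m and x of scraper in the frame of jig between -0.09 and 0.09 m and y of scraper in the frame of jig between -0.15 and 0.15 m), for 0.1 s.
2. all four offcuts lie in the tray (x of offcut1 in the frame of jig between -0.14 and -0.06 m and y of offcut1 in the frame of jig between -0.15 and 0.15 m and z of each of offcut1, offcut2, offcut3, offcut4 in the frame of jig below 0.024 m and x of offcut2 in the frame of jig between -0.14 and -0.06 m and y of offcut2 in the frame of jig between -0.15 and 0.15 m and x of offcut3 in the frame of jig between -0.14 and -0.06 m and y of offcut3 in the frame of jig between -0.15 and 0.15 m and x of offcut4 in the frame of jig between -0.14 and -0.06 m and y of offcut4 in the frame of jig between -0.15 and 0.15 m), for 0.2 s.
3. the scraper stands on the bench again (height (world z) of scraper below 0.003 m and angle between scraper's own z axis and vertical below 0.15 rad), for 0.2 s.
4. the clamp knob is turned free (past 1.0 rad) (value of joint clamp_knob above 1 rad), for 0.1 s.
5. with the knob free, the stop is slid until the bar is closed up between fence and stop (y of sample in the frame of fence_face below 0.0275 m and y of sample in the frame of stop_face above -0.0275 m and z of sample in the frame of jig between 0.026 and 0.034 m and x of sample in the frame of fence_face between -0.02 and 0.031 m and value of joint clamp_knob above 0.6 rad), for 0.2 s.
6. the knob is turned back to locked (value of joint clamp_knob below 0.2 rad), for 0.2 s.
At the end, for the whole second after the job is handed in: All four offcuts lie in the tray; the sample bar lies on the deck with at most 2.5 mm of gap to the fence and at most 2.5 mm to the stop; the knob is within 0.2 rad of fully clockwise; the scraper stands upright on the bench, not on the jig or in its tray; all at rest (all of step 2 and all of step 3 and y of sample in the frame of fence_face below 0.0275 m and y of sample in the frame of stop_face above -0.0275 m and z of sample in the frame of jig between 0.026 and 0.034 m and x of sample in the frame of fence_face between -0.02 and 0.031 m and value of joint clamp_knob below 0.2 rad and linear speed of each of sample, scraper below 0.01 m/s); the robot touches nothing.
It fails at once if the fingers touch an offcut (contact force between the fingers and offcut1 above 0.5 N or contact force between the fingers and offcut2 above 0.5 N or contact force between the fingers and offcut3 above 0.5 N or contact force between the fingers and offcut4 above 0.5 N).
It fails at once if the steel block, bottle or tin is pushed more than 15 mm or tipped (distance of any of bench_block, amber_bottle, file_tin from where it was at the start of the episode above 0.015 m or angle between any of bench_block, amber_bottle, file_tin's own z axis and vertical above 0.3 rad).
It also fails if it takes over 67 s, if anything falls off the work surface, if the arm or the gripper's body presses on something with over 40 N, if the wrist force passes 120 N, or if a joint passes its speed limit or range.

### The arm

A 6-joint arm with a two-finger parallel gripper is mounted at the origin on the work surface. World frame = base frame: x ahead of the robot, y to its left, z up, the work surface at z = 0. Lengths are in m, angles in rad, forces in N, time in s.
With the tool pointing down it reaches from about 0.35 to 0.975 m from the base axis. Payload 4.9 kg.
Tool frame: the origin (TCP) lies midway between the tips of the shut fingers; the grasp point (between the pads) lies ctrl.grip_depth behind it (ctrl.grip_depth is the distance from the TCP to the grasp point, in m); y points along the fingers, z is the direction in which the jaws open and shut, and the axes are right-handed (so a half turn about y gives the same grasp; the last joint's range is limited). The gripper opens to 85 mm and grips with 20 to 120 N. Pads are 22 mm wide; open, the fingers measure 114 mm over their backs; the gripper's body (76 mm by 85 mm) begins 54 mm behind the grasp point. The pads swing forward as they close: fully open they stand 13 mm farther back than shut.
Start: joints at [1.069, 0.053, 1.613, -0, 1.476, -0.119], TCP at [0.233, 0.58, 0.231] pointing down, gripper open.
Joint ranges: [-3.01, 3.01], [-1.01, 2.22], [0.06, 2.58], [-1.02, 4.17], [0.09, 2.62], [-3.14, 3.14]. Speed limits (rad/s): [2.57, 2.57, 3.14, 3.14, 3.14, 3.14].

### API

Orientations are given as a rotation vector (axis times angle).
In Python, from station import ctrl gives the robot as it stands.
- The arm moves only by the tool jog_arm, never from a script. Its argument "moves" is a list of rows, each a list of 6 numbers: the shift along the tool's x, y, z in mm, then the turn, a rotation vector about the tool's x, y, z in rad. In form: [[x, y, z, wx, wy, wz], ...]. A call has 1 to 12 rows; each row shifts and turns the commanded pose from where the row before left it, along the tool's axes as they then stand; what a row does not reach is not made up. A row lasts 1/10 s, in which the tool goes at most 50 mm and 8.59 degrees, less where a joint would pass 70% of its speed; a pose out of reach is approached as far as the arm can. A call is refused whole if a number of a shift passes 50 or a number of a turn 0.15, either way. A call with a gripper value outside its range is refused whole. "grip" is the finger opening in mm, from 0 to 85.4, set as the call begins (left out, the last holds). The fingers move at their own pace and stop on an object; "grip_force" is the grip in N (left out, the last holds). Time passes only in rows, so rows that do not move let the fingers close. It gives the time, the measured TCP pose, the force and the opening at its end, in the units of the state.
- ctrl.get_obs(): the state, without advancing time (a new reading comes with each control period).
- ctrl.get_image(name): name is "scene" or "side" or "wrist"; returns the picture (420x560x3 uint8, red, green, blue); there is no depth.
- ctrl.camera_params(name): a dict with "fx", "fy", "cx", "cy" (pixels), "pose" (4x4, takes a point from camera to world coordinates); the wrist camera has in their place "T_tool_cam" (4x4, takes a point from camera to tool coordinates, whose origin is the TCP and whose axes are the tool frame's). Camera axes: x right, y up, looking along -z (the intrinsics and any distortion apply to the point x, -y, -z); pixel columns grow to the right and rows downward; lengths in m; the calibration is good to about 2 mm. The wrist camera is an equidistant fisheye: a pixel r from the principal point sees the ray r / f radians off the axis. A picture is of the moment at which its call begins: read the wrist's pose just before it. camera_params takes no time and is no camera call.
- ctrl.finish_job(): hands the job in, once; it reports no verdict.
The state is a dict: "t": time; "q": joint angles; "dq": joint speeds; "effort": joint torques, N m; "tool_pos": TCP position; "tool_rot": TCP orientation; "contact_force": force on the tool from outside, world axes, zero at the start; "wrist_torque": the same for the moment, N m; "opening": finger opening in m.
Only numpy, scipy, OpenCV 4.12 (cv2) and the standard library are available. Lean on these libraries where they do the work, as an engineer would, in place of code of your own. Each camera call takes 0.05 s, during which the arm holds its last target. There are 200 camera calls.

## Working session

There is one attempt and no reset: what is moved stays moved. The work goes in short steps, Python scripts to look and compute and a tool call to move; the robot and the scene stay as the last step left them, time stands still between calls to the robot, and variables do not carry over. Pictures are saved under pics/ and viewed, about 8 in all and at most 12, crops included, and the job is handed in when it is done.

Besides the shell and the picture viewer there is one more tool, called by a JSON object that holds its "fn" and its "kwargs", one argument or row to a line. jog_arm: Moves the arm, as the interface text tells. Its arguments: {"type":"object","properties":{"moves":{"type":"array","items":{"type":"array","items":{"type":"number"}}},"grip":{"type":"number"},"grip_force":{"type":"number"}},"required":["moves"]}

```bash
mkdir -p pics; ls; cat > h.py <<'E'
import numpy as np, cv2
from scipy.spatial.transform import Rotation as R
from station import ctrl
def snap(name,fn=None):
    o=ctrl.get_obs(); im=ctrl.get_image(name)
    if fn: cv2.imwrite('pics/'+fn,im[:,:,::-1])
    return o,im
def ray(name,u,v,o=None):
    p=ctrl.camera_params(name)
    if name=='wrist':
        dx,dy=u-p['cx'],v-p['cy']; r=np.hypot(dx,dy); th=r/p['fx']
        d=np.array([np.sin(th)*dx/max(r,1e-9),-np.sin(th)*dy/max(r,1e-9),-np.cos(th)])
        T=np.eye(4);T[:3,:3]=R.from_rotvec(o['tool_rot']).as_matrix();T[:3,3]=o['tool_pos'];T=T@np.array(p['T_tool_cam'])
    else:
        d=np.array([(u-p['cx'])/p['fx'],-(v-p['cy'])/p['fy'],-1]);T=np.array(p['pose'])
    return T[:3,3],T[:3,:3]@d
def at(name,u,v,z,o=None):
    c,d=ray(name,u,v,o); return c+d*(z-c[2])/d[2]
E
python3 - <<'E'
from h import *
a=[snap(n)[1] for n in ('scene','side','wrist')]
np.save('a.npy',np.array(a))
cv2.imwrite('pics/s.png',cv2.resize(a[0],(784,588))[:,:,::-1]);cv2.imwrite('pics/d.png',cv2.resize(a[1],(784,588))[:,:,::-1]);cv2.imwrite('pics/w.png',a[2][:,:,::-1])
for n in ('scene','side','wrist'):
    p=ctrl.camera_params(n); print(n,{k:np.round(v,3).tolist() for k,v in p.items()})
o=ctrl.get_obs();print(o);print(R.from_rotvec(o['tool_rot']).as_matrix().round(3),ctrl.grip_depth)
E
```

```text
pics
scene {'fx': 520.983, 'fy': 520.983, 'cx': 274.278, 'cy': 203.451, 'pose': [[-0.232, -0.547, 0.804, 1.539], [0.972, -0.15, 0.179, 0.201], [0.023, 0.824, 0.566, 0.801], [0.0, 0.0, 0.0, 1.0]]}
side {'fx': 481.132, 'fy': 481.132, 'cx': 287.613, 'cy': 205.882, 'pose': [[0.861, 0.241, -0.448, 0.112], [-0.508, 0.446, -0.737, -0.745], [0.022, 0.862, 0.506, 0.586], [0.0, 0.0, 0.0, 1.0]]}
wrist {'fx': 325.192, 'fy': 325.192, 'cx': 279.29, 'cy': 212.217, 'T_tool_cam': [[-0.001, -0.959, -0.284, -0.073], [-0.001, 0.284, -0.959, -0.142], [1.0, -0.001, -0.001, 0.0], [0.0, 0.0, 0.0, 1.0]]}
{'t': 0.15, 'q': array([ 1.06898070e+00,  5.32158828e-02,  1.61395066e+00,  4.19200639e-05,
        1.47598138e+00, -1.18943293e-01]), 'dq': array([ 0.00169085, -0.00077868, -0.00414388,  0.00129989,  0.00207085,
       -0.00058842]), 'effort': array([ 1.05914351e-03, -3.94242525e+01, -3.70721948e+01, -9.07920207e-05,
        4.70379004e-03, -1.77128840e-05]), 'tool_pos': array([0.2332208 , 0.57935204, 0.2303555 ]), 'tool_rot': array([-1.5513167 ,  0.30084492, -0.30003214]), 'contact_force': array([-0.88774551,  0.40741518, -0.75314084]), 'wrist_torque': array([-4.02576077e-03, -7.52643563e-05, -3.78245090e-02]), 'opening': 0.08534394982550955}
[[ 0.928 -0.001  0.374]
 [-0.374 -0.001  0.928]
 [-0.    -1.    -0.002]] 0.0187
```

View pics/s.png

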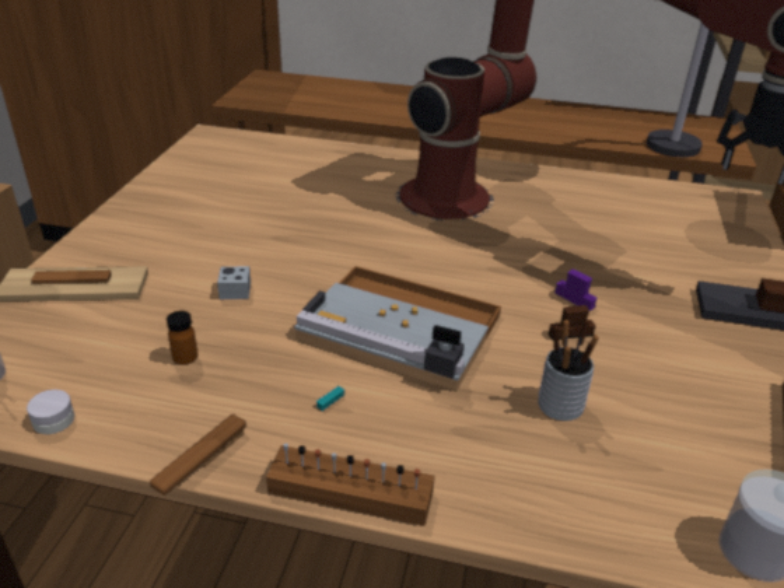

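View pics/d.png

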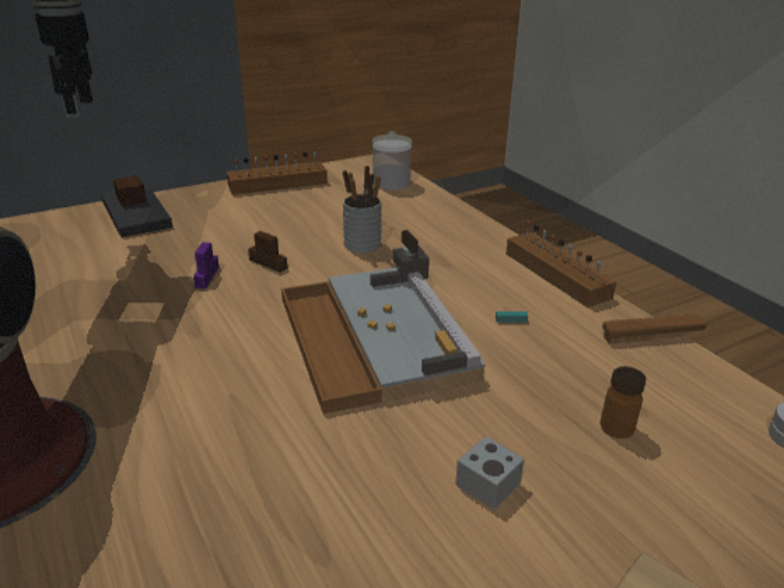

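Side view (784 px scale): scraper candidates are the dark wooden one at (267,252), the purple one at (205,265) and a brown grip on a dark tray at (130,190). Sample candidates are the brass bar at (446,343), teal at (512,317). I choose the wooden scraper and the brass bar. The steel block is at (490,470), the bottle at (621,400) and the tin at (362,220).

```bash
cat > m.py <<'E'
from h import *
a=np.load('a.npy')
s=lambda n,u,v,z:at(n,u/1.4,v/1.4,z)
for n,u,v,z,t in [('scene',352,272,.022,'tray -140,-150'),('scene',498,314,.022,'tray -140,150'),('side',283,290,.022,'tray -140,150'),('side',325,405,.022,'tray -140,-150'),('side',378,390,.03,'deck -60,-150'),('side',331,275,.03,'deck -60,150'),('side',480,360,.03,'deck 90,-150'),
 ('side',267,262,.0,'scraper'),('scene',572,335,.0,'scraper'),('side',205,280,0,'purple'),('side',446,343,.044,'sample'),('scene',333,318,.044,'sample'),('side',490,490,0,'block'),('scene',235,295,0,'block'),('side',362,240,0,'tin'),('scene',183,357,0,'bottle'),('side',408,237,.105,'knob'),('scene',447,333,.105,'knob')]:
    print(t,n,s(n,u,v,z).round(3))
for n in ('scene','side'):
    im=a[0 if n=='scene' else 1];hsv=cv2.cvtColor(im,cv2.COLOR_RGB2HSV)
    x0,x1,y0,y1=(210,360,190,275) if n=='scene' else (200,345,190,295)
    m=cv2.inRange(hsv,(15,130,90),(30,255,255));m2=np.zeros_like(m);m2[y0:y1,x0:x1]=m[y0:y1,x0:x1]
    k,_,st,ce=cv2.connectedComponentsWithStats(m2)
    for i in range(1,k):
        if st[i,4]>5:print(n,st[i],ce[i].round(1),at(n,*ce[i],.0345).round(3))
A=cv2.resize(a[1][150:290,165:360],None,fx=4,fy=4,interpolation=cv2.INTER_CUBIC)
cv2.imwrite('pics/c.png',A[:,:,::-1])
E
python3 m.py
```

```text
tray -140,-150 scene [ 0.406 -0.115  0.022]
tray -140,150 scene [0.468 0.174 0.022]
tray -140,150 side [0.437 0.165 0.022]
tray -140,-150 side [ 0.376 -0.129  0.022]
deck -60,-150 side [ 0.444 -0.144  0.03 ]
deck -60,150 side [0.521 0.16  0.03 ]
deck 90,-150 side [ 0.599 -0.156  0.03 ]
scraper side [0.461 0.308 0.   ]
scraper scene [0.466 0.308 0.   ]
purple side [0.344 0.296 0.   ]
sample side [ 0.569 -0.115  0.044]
sample scene [ 0.584 -0.099  0.044]
block side [ 0.488 -0.332  0.   ]
block scene [ 0.508 -0.315  0.   ]
tin side [0.656 0.307 0.   ]
bottle scene [ 0.698 -0.328  0.   ]
knob side [0.63  0.093 0.105]
knob scene [0.652 0.106 0.105]
scene [280 218   4   3   9] [281.3 219.1] [ 0.512 -0.008  0.034]
scene [295 220   2   4   8] [295.5 221.5] [0.513 0.028 0.034]
scene [229 223  17   7  37] [236.7 225.6] [ 0.567 -0.107  0.034]
scene [272 222   3   3   8] [272.9 222.9] [ 0.533 -0.025  0.034]
scene [288 229   3   4   9] [288.9 230.7] [0.553 0.02  0.034]
side [229 210   6   4   8] [231.8 211.8] [0.479 0.095 0.034]
side [209 213  10  11  31] [213.7 218.5] [0.433 0.088 0.034]
side [2
[... 917 characters left out ...]
e [243 233   4   6  10] [243.9 235.8] [ 0.461 -0.003  0.034]
side [215 235  21  22 143] [225.7 246.3] [ 0.413 -0.019  0.034]
side [312 236  14  15 100] [318.3 243.2] [ 0.58  -0.099  0.034]
side [241 240   5   3   8] [243.4 241.1] [ 0.452 -0.02   0.034]
side [235 243   4   5   8] [236.8 245.1] [ 0.434 -0.026  0.034]
side [239 243   5   5   7] [240.9 245.4] [ 0.441 -0.031  0.034]
side [247 242   3   5   7] [247.7 243.7] [ 0.455 -0.032  0.034]
side [229 253  22  22 112] [240.4 263.4] [ 0.414 -0.083  0.034]
side [251 252   6   7  11] [253.5 255.5] [ 0.447 -0.073  0.034]
side [222 255  34  31 221] [236.2 273.8] [ 0.394 -0.108  0.034]
side [219 256   6   4  11] [221.9 257.3] [ 0.392 -0.049  0.034]
```

View pics/c.png

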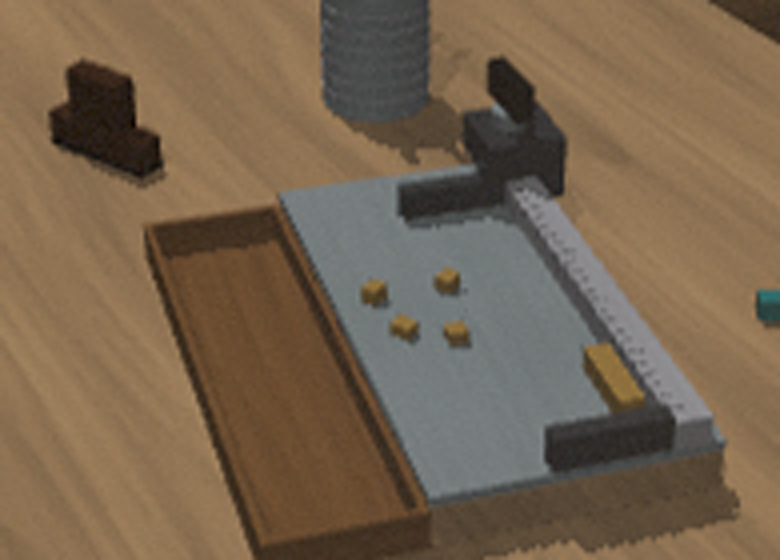

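The crop confirms the dark wooden scraper at (105,125), four offcuts at (374,292), (448,281), (405,327) and (456,333), the brass bar at (613,376) against the rail, and the stop at the far end. Next: fit the jig pose.

```bash
python3 - <<'E'
from h import *
c=lambda x,y,z:at('side',x/4+165,y/4+150,z)
J=[((-60,150),(280,192),.03),((-60,-150),(430,498),.03),((90,-150),(724,440),.03),((-140,150),(147,228),.022),((62,-150),(682,449),.03),((0,-138),(546,430),.05),((62,-138),(668,408),.05)]
P=np.array([j[0] for j in J])/1e3; W=np.array([c(*j[1],j[2])[:2] for j in J])
pm,wm=P.mean(0),W.mean(0);U,S,V=np.linalg.svd((P-pm).T@(W-wm));Rm=V.T@U.T
t=wm-Rm@pm;yaw=np.arctan2(Rm[1,0],Rm[0,0]);print('jig',t.round(4),yaw,((Rm@P.T).T+t-W).round(3).tolist())
inv=lambda w:(Rm.T@(np.array(w[:2])-t)).round(4)
for w in [(.512,.0295),(.552,.021),(.5105,-.008),(.5315,-.0255)]: print('offcut',inv(w))
for n,x,y,z in [('sample top front-left',585,348,.044),('sample top back L',606,344,.044),('top front R',622,402,.044),('stoparm end top near',400,190,.05),('stop arm face top corner',405,190,.05),('knob top',488,62,.105),('knob top2',530,95,.105)]: print(n,c(x,y,z).round(4),inv(c(x,y,z)))
for x,y,z in [(52,108,.024),(52,140,0),(142,178,0),(160,170,0),(160,132,.024),(68,64,.059),(80,60,.059),(132,80,.059),(120,84,.059)]: print('scr',c(x,y,z).round(4))
E
```

```text
jig [ 0.5426 -0.0043] -0.2016996910383494 [[-0.001, -0.0], [-0.0, -0.003], [0.002, -0.003], [-0.001, 0.005], [-0.004, -0.002], [0.002, 0.001], [0.002, 0.002]]
offcut [-0.0368  0.027 ]
offcut [0.0041 0.0267]
offcut [-0.0308 -0.0101]
offcut [-0.0067 -0.023 ]
sample top front-left [ 0.5715 -0.0847  0.044 ] [ 0.0443 -0.073 ]
sample top back L [ 0.5828 -0.0867  0.044 ] [ 0.0558 -0.0727]
top front R [ 0.5619 -0.1322  0.044 ] [ 0.0445 -0.1215]
stoparm end top near [0.5611 0.0923 0.05  ] [-0.0013  0.0984]
stop arm face top corner [0.5636 0.091  0.05  ] [0.0014 0.0976]
knob top [0.6308 0.1147 0.105 ] [0.0625 0.1343]
knob top2 [0.63   0.0671 0.105 ] [0.0712 0.0875]
scr [0.4384 0.3313 0.024 ]
scr [0.437  0.3341 0.    ]
scr [0.4689 0.2598 0.    ]
scr [0.4827 0.2642 0.    ]
scr [0.4861 0.2686 0.024 ]
scr [0.4471 0.3171 0.059 ]
scr [0.4557 0.3191 0.059 ]
scr [0.4738 0.2774 0.059 ]
scr [0.4653 0.2757 0.059 ]
```

{"fn": "jog_arm", "kwargs": {
  "moves": [
    [0, 0, 0, 0, 0.13, 0],
    [0, 0, 0, 0, 0.13, 0],
    [0, 0, 0, 0, 0.13, 0],
    [0, 0, 0, 0, 0.13, 0],
    [0, 0, 0, 0, 0.13, 0],
    [0, 0, 0, 0, 0.13, 0],
    [38, 0, 11, 0, 0, 0],
    [38, 0, 11, 0, 0, 0],
    [38, 0, 11, 0, 0, 0],
    [38, 10, 11, 0, 0, 0],
    [38, 10, 11, 0, 0, 0],
    [38, 10, 11, 0, 0, 0]
  ],
  "grip": 50,
  "grip_force": 60
}}

```text
t: 1.35
tool_pos: [0.3851, 0.3952, 0.2008]
tool_rot: [-1.375, 0.903, -0.903]
contact_force: [0.8, -0.2, -0.4]
opening: 0.0499
```

{"fn": "jog_arm", "kwargs": {
  "moves": [
    [40, 10, 11, 0, 0, 0],
    [40, 10, 11, 0, 0, 0],
    [40, 10, 11, 0, 0, 0],
    [0, 0, 0, 0, 0, 0],
    [0, 0, 0, 0, 0, 0]
  ]
}}

```text
t: 1.85
tool_pos: [0.4624, 0.2989, 0.1707]
tool_rot: [-1.375, 0.906, -0.904]
contact_force: [0.3, 0.6, -0.1]
opening: 0.0502
```

```bash
cat >> h.py <<'E'
def go(x,y,z,yaw,o=None):
    "tool-frame moves to reach TCP x,y,z with tool z at yaw"
    o=o or ctrl.get_obs(); M=R.from_rotvec(o['tool_rot']).as_matrix()
    cur=np.arctan2(M[1,2],M[0,2]); X=np.array([np.sin(yaw),-np.cos(yaw),0]);Z=np.array([np.cos(yaw),np.sin(yaw),0])
    d=np.array([x,y,z])-o['tool_pos']; tilt=M.T@[0,0,-1]
    print('t',round(o['t'],2),'pos',o['tool_pos'].round(4),'yaw',round(cur,4),'down in tool',tilt.round(3),'open',round(o['opening'],4),'| turn wy',round(cur-yaw,3),'then',np.array([d@X,-d[2],d@Z]).round(4)*1e3, 'now-frame',(M.T@d*1e3).round(1))
E
python3 - <<'E'
from h import *
o,im=snap('wrist','w1.png')
go(.461,.299,.15,.408,o)
g=im.astype(int).sum(2);m=(g<150).astype(np.uint8)*255
k,_,st,ce=cv2.connectedComponentsWithStats(m)
for i in range(1,k):
    if st[i,4]>300:print(st[i],ce[i].round(1),at('wrist',*ce[i],.03,o).round(3))
E
```

```text
t 1.85 pos [0.4624 0.2989 0.1707] yaw 0.406 down in tool [0.    1.    0.001] open 0.0502 | turn wy -0.002 then [-0.6 20.7 -1.2] now-frame [-0.6 20.7 -1.2]
[518   0  42  50 810] [543.2  18.8] [0.647 0.612 0.03 ]
[149 110  68  62 709] [180.2 143.9] [0.36  0.313 0.03 ]
[ 271  146   22   86 1746] [281.8 187.9] [0.459 0.311 0.03 ]
[   19   257   541   163 49200] [293.4 360.5] [0.55  0.134 0.03 ]
```

View pics/w1.png

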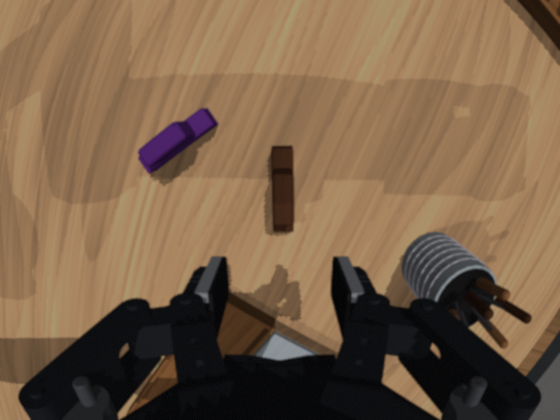

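```bash
python3 - <<'E'
from h import *
im=cv2.imread('pics/w1.png')[:,:,::-1]
for v in range(142,238,4): print(v,im[v,276].tolist(),im[v,282].tolist(),im[v,288].tolist(), [u for u in range(260,305) if im[v,u].astype(int).sum()<165][::100] , [u for u in range(260,305) if im[v,u].astype(int).sum()<165][-1:])
o=dict(ctrl.get_obs())
for v,z in [(147,.024),(147,0),(175,.059),(229,.059),(202,.059),(232,.059)]: print(v,z,at('wrist',282.5,v,z,o).round(4))
E
```

```text
142 [134, 104, 76] [137, 106, 77] [144, 112, 81] [] []
146 [66, 50, 35] [66, 48, 34] [67, 49, 34] [274] [290]
150 [57, 34, 21] [58, 34, 21] [62, 37, 24] [272] [291]
154 [56, 34, 21] [59, 35, 22] [61, 36, 24] [271] [291]
158 [57, 34, 22] [60, 36, 23] [62, 37, 24] [270] [291]
162 [59, 36, 24] [59, 36, 22] [61, 37, 24] [271] [291]
166 [57, 33, 22] [61, 37, 24] [61, 36, 24] [270] [291]
170 [30, 18, 11] [31, 17, 11] [31, 18, 12] [271] [292]
174 [44, 24, 15] [45, 26, 15] [47, 27, 17] [271] [292]
178 [56, 33, 19] [52, 30, 19] [59, 35, 22] [271] [292]
182 [56, 33, 22] [56, 33, 21] [60, 35, 22] [272] [292]
186 [56, 33, 20] [56, 33, 21] [60, 36, 23] [272] [292]
190 [57, 34, 23] [56, 34, 22] [60, 36, 23] [272] [292]
194 [55, 32, 20] [57, 33, 22] [60, 36, 24] [272] [292]
198 [55, 33, 20] [56, 33, 22] [59, 36, 23] [272] [292]
202 [57, 34, 23] [56, 33, 20] [61, 36, 23] [272] [292]
206 [63, 37, 23] [64, 37, 23] [66, 38, 24] [272] [292]
210 [63, 38, 23] [63, 37, 24] [67, 40, 25] [273] [292]
214 [63, 37, 22] [62, 38, 23] [68, 41, 27] [273] [292]
218 [63, 38, 24] [62, 37, 23] [66, 40, 26] [273] [292]
222 [62, 37, 24] [62, 38, 24] [66, 40, 26] [273] [292]
226 [43, 25, 16] [40, 23, 14] [59, 36, 23] [273] [291]
230 [50, 32, 21] [46, 29, 19] [64, 39, 25] [273] [291]
234 [114, 89, 64] [128, 100, 72] [154, 127, 92] [] []
147 0.024 [0.4454 0.345  0.024 ]
147 0 [0.4465 0.3432 0.    ]
175 0.059 [0.4528 0.3272 0.059 ]
229 0.059 [0.4708 0.2859 0.059 ]
202 0.059 [0.4616 0.307  0.059 ]
232 0.059 [0.4718 0.2835 0.059 ]
```

The scraper at (282,147–232) lies aligned with the tool's x between the fingers; the purple one is at (178,140), well clear. Shading puts the grip centre at about (0.462,0.307). Descend.

{"fn": "jog_arm", "kwargs": {
  "moves": [
    [-7, 15, 1.5, 0, 0, 0],
    [0, 30, 0, 0, 0, 0],
    [0, 30, 0, 0, 0, 0],
    [0, 30, 0, 0, 0, 0],
    [0, 25, 0, 0, 0, 0],
    [0, 11, 0, 0, 0, 0],
    [0, 0, 0, 0, 0, 0]
  ]
}}

```text
t: 2.6
tool_pos: [0.4587, 0.3069, 0.028]
tool_rot: [-1.379, 0.905, -0.901]
contact_force: [0.5, -0.5, 0.2]
opening: 0.0503
```

{"fn": "jog_arm", "kwargs": {
  "moves": [
    [0, 0, 0, 0, 0, 0],
    [0, 0, 0, 0, 0, 0],
    [0, 0, 0, 0, 0, 0],
    [0, 0, 0, 0, 0, 0],
    [0, 0, 0, 0, 0, 0],
    [0, 0, 0, 0, 0, 0]
  ],
  "grip": 10,
  "grip_force": 80
}}

```text
t: 3.2
tool_pos: [0.4624, 0.3074, 0.0323]
tool_rot: [-1.372, 0.902, -0.905]
contact_force: [-1.0, 1.5, 6.7]
opening: 0.0167
```

{"fn": "jog_arm", "kwargs": {
  "moves": [
    [0, -20, 0, 0, 0, 0],
    [0, -30, 0, 0, 0.12, 0],
    [0, -30, 0, 0, 0.12, 0],
    [0, -30, 0, 0, 0.12, 0],
    [0, -25, 0, 0, 0.12, 0],
    [0, 0, 0, 0, 0.128, 0],
    [0, 0, 0, 0, 0, 0]
  ]
}}

```text
t: 3.9
tool_pos: [0.4613, 0.3066, 0.1662]
tool_rot: [-1.106, 1.354, -1.355]
contact_force: [-0.3, -0.1, -1.7]
opening: 0.0168
```

{"fn": "jog_arm", "kwargs": {
  "moves": [
    [20, 0, 12, 0, 0, 0],
    [36, 0, 22, 0, 0, 0],
    [36, 0, 22, 0, 0, 0],
    [36, 0, 22, 0, 0, 0],
    [36, 0, 22, 0, 0, 0],
    [36, 0, 22, 0, 0, 0],
    [36, 0, 22, 0, 0, 0],
    [31, 0, 18, 0, 0, 0],
    [20, 0, 12, 0, 0, 0],
    [0, 0, 0, 0, 0, 0],
    [0, 0, 0, 0, 0, 0]
  ]
}}

```text
t: 5.0
tool_pos: [0.5736, -0.0093, 0.1639]
tool_rot: [-1.11, 1.357, -1.353]
contact_force: [0.1, 0.5, -1.1]
opening: 0.0167
```

```bash
python3 - <<'E'
from h import *
o,im=snap('scene');_,i2=snap('side');o3,i3=snap('wrist')
go(.5753,-.0089,.09,-.202,o)
f=lambda a:cv2.resize(a,None,fx=2.6,fy=2.6)
cv2.imwrite('pics/p5.png',np.vstack([f(im[150:262,190:390]),f(i2[150:262,180:380])])[:,:,::-1]);cv2.imwrite('pics/w5.png',i3[:,:,::-1])
E
```

```text
t 5.0 pos [ 0.5736 -0.0093  0.1639] yaw -0.1994 down in tool [0.    1.    0.003] open 0.0167 | turn wy 0.003 then [-0.8 73.9  1.6] now-frame [-0.7 73.9  1.8]
```

View pics/w5.png

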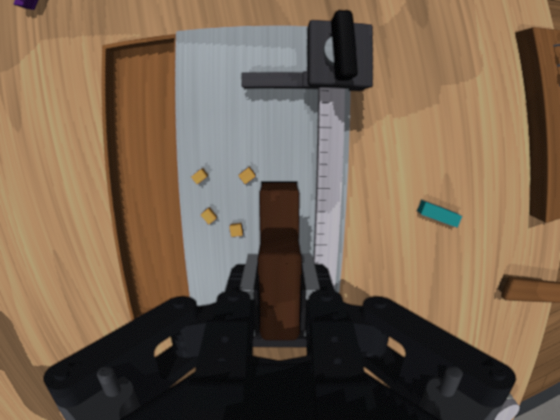

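```bash
cat >> h.py <<'E'
JT=np.array([.5426,-.0043]);JY=-.202
JR=np.array([[np.cos(JY),-np.sin(JY)],[np.sin(JY),np.cos(JY)]])
def j(w): return (JR.T@(np.array(w)[:2]-JT)).round(4)
def wj(x,y): return (JR@np.array([x,y])+JT).round(4)
E
python3 - <<'E'
from h import *
o=dict(ctrl.get_obs())
for t,u,v,z in [('foot end',279,182,.156),('foot left',259,190,.156),('foot right',299,190,.156),('of',200,177,.035),('of',248,176,.035),('of',209,216,.035),('of',236,230,.035),('deck -60,150',177,31,.03),('deck front edge',183,200,.03),('tray -140,150',107,42,.022),('stop arm face end',243,88,.03),('stop arm top end',243,87,.05),('knob top end',343,14,.105),('knob top end2',346,76,.105),('rail front',317,170,.046),('rail back',336,170,.046)]:
    p=at('wrist',u,v,z,o);print(t,p.round(4),'jig',j(p))
print(j(o['tool_pos']))
E
```

```text
foot end [0.5813 0.0344 0.156 ] jig [0.0302 0.0457]
foot left [0.5713 0.0325 0.156 ] jig [0.0207 0.0418]
foot right [0.5899 0.0288 0.156 ] jig [0.0397 0.0419]
of [0.5106 0.0294 0.035 ] jig [-0.0381  0.0266]
of [0.5517 0.0215 0.035 ] jig [0.0038 0.0271]
of [ 0.5097 -0.0063  0.035 ] jig [-0.0318 -0.0086]
of [ 0.5305 -0.0237  0.035 ] jig [-0.008  -0.0214]
deck -60,150 [0.5164 0.1611 0.03  ] jig [-0.0589  0.1568]
deck front edge [0.4882 0.0118 0.03  ] jig [-0.0565  0.0048]
tray -140,150 [0.4435 0.178  0.022 ] jig [-0.1336  0.1587]
stop arm face end [0.5626 0.0956 0.03  ] jig [-0.0004  0.1019]
stop arm top end [0.5646 0.094  0.05  ] jig [0.0018 0.1007]
knob top end [0.6395 0.1232 0.105 ] jig [0.0693 0.1443]
knob top end2 [0.6328 0.0827 0.105 ] jig [0.071  0.1033]
rail front [0.6091 0.0171 0.046 ] jig [0.0609 0.0344]
rail back [0.6245 0.0143 0.046 ] jig [0.0765 0.0346]
[0.0314 0.0025]
```

{"fn": "jog_arm", "kwargs": {
  "moves": [
    [3.5, 20, 1, 0, 0, 0],
    [0, 25, 0, 0, 0, 0],
    [0, 25, 0, 0, 0, 0],
    [0, 18, 0, 0, 0, 0],
    [0, 8, 0, 0, 0, 0],
    [0, 0, 0, 0, 0, 0],
    [0, 0, 0, 0, 0, 0]
  ]
}}

```text
t: 5.85
tool_pos: [0.5754, -0.0125, 0.0703]
tool_rot: [-1.107, 1.353, -1.355]
contact_force: [-0.6, 0.5, -1.9]
opening: 0.017
```

{"fn": "jog_arm", "kwargs": {
  "moves": [
    [0, 2, 0, 0, 0, 0],
    [0, 0, 0, 0, 0, 0]
  ]
}}

```text
t: 6.05
tool_pos: [0.5755, -0.0129, 0.0684]
tool_rot: [-1.107, 1.353, -1.356]
contact_force: [0.7, -0.3, -1.4]
opening: 0.0163
```

{"fn": "jog_arm", "kwargs": {
  "moves": [
    [0, 3, 0, 0, 0, 0],
    [0, 1.5, 0, 0, 0, 0],
    [0, 0, 0, 0, 0, 0]
  ]
}}

```text
t: 6.35
tool_pos: [0.5745, -0.0129, 0.0624]
tool_rot: [-1.108, 1.356, -1.355]
contact_force: [-0.6, -0.6, -0.5]
opening: 0.0166
```

{"fn": "jog_arm", "kwargs": {
  "moves": [
    [0, -0.5, -5, 0, 0, 0],
    [0, 0, -9, 0, 0, 0],
    [0, 0, -10, 0, 0, 0],
    [0, 0, -10, 0, 0, 0],
    [0, 0, -10, 0, 0, 0],
    [0, 0, -10, 0, 0, 0],
    [0, 0, -10, 0, 0, 0],
    [0, 0, -10, 0, 0, 0],
    [0, 0, -10, 0, 0, 0],
    [0, 0, -10, 0, 0, 0],
    [0, 0, -8, 0, 0, 0],
    [0, 0, 0, 0, 0, 0]
  ]
}}

```text
t: 7.55
tool_pos: [0.4737, 0.0077, 0.063]
tool_rot: [-1.108, 1.355, -1.354]
contact_force: [0.6, -0.5, -2.2]
opening: 0.0167
```

```bash
python3 - <<'E'
from h import *
o3,i3=snap('wrist');_,i2=snap('side')
go(.5753,-.0089,.09,-.202,o3);print(j(o3['tool_pos']),o3['contact_force'])
f=lambda a,k:cv2.resize(a,None,fx=k,fy=k)
a=f(i2[180:290,190:370],2.2);b=f(i3[:300,0:560],.707*1)
cv2.imwrite('pics/p6.png',np.vstack([a[:,:396],b[:,:396]])[:,:,::-1])
E
```

```text
t 7.55 pos [0.4737 0.0077 0.063 ] yaw -0.1998 down in tool [0.    1.    0.001] open 0.0167 | turn wy 0.002 then [ -4.1 -27.  102.9] now-frame [ -3.9 -27.  102.9]
[-0.0699 -0.0021] [ 0.6181789  -0.46419614 -2.21782851]
```

View pics/p6.png

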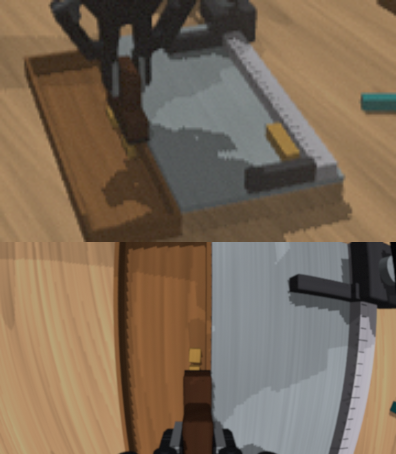

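{"fn": "jog_arm", "kwargs": {
  "moves": [
    [0, -20, 0, 0, 0, 0],
    [0, -30, 0, 0, 0, 0],
    [-30, -20, -6, 0, 0, 0],
    [-40, 0, -8, 0, 0, 0],
    [-40, 0, -8, 0, 0, 0],
    [-40, 0, -8, 0, 0, 0],
    [-40, 0, -8, 0, 0, 0],
    [-40, 0, -8, 0, 0, 0],
    [-36, 0, -8, 0, 0, 0],
    [-20, 0, -4, 0, 0, 0],
    [0, 0, 0, 0, 0, 0]
  ]
}}

```text
t: 8.75
tool_pos: [0.4749, 0.3017, 0.1334]
tool_rot: [-1.109, 1.353, -1.352]
contact_force: [0.1, -0.6, -2.0]
opening: 0.0165
```

```bash
python3 - <<'E'
from h import *
_,i2=snap('side');_,i1=snap('scene')
f=lambda a,k:cv2.resize(a,None,fx=k,fy=k,interpolation=cv2.INTER_CUBIC)
go(.475,.30,.034,-.2)
cv2.imwrite('pics/p7.png',np.vstack([f(i2[150:295,190:370],3.6)[:,:640],cv2.resize(f(i1[170:290,200:370],3.6),(648,300))[:,:640]])[:600+222,:,::-1][::1])
a=cv2.imread('pics/p7.png');cv2.imwrite('pics/p7.png',cv2.resize(a,None,fx=.72,fy=.72));
E
```

```text
t 8.85 pos [0.475  0.2993 0.1331] yaw -0.1991 down in tool [-0.001  1.     0.   ] open 0.0168 | turn wy 0.001 then [-0.7 99.1 -0.1] now-frame [-0.8 99.1 -0.1]
```

View pics/p7.png

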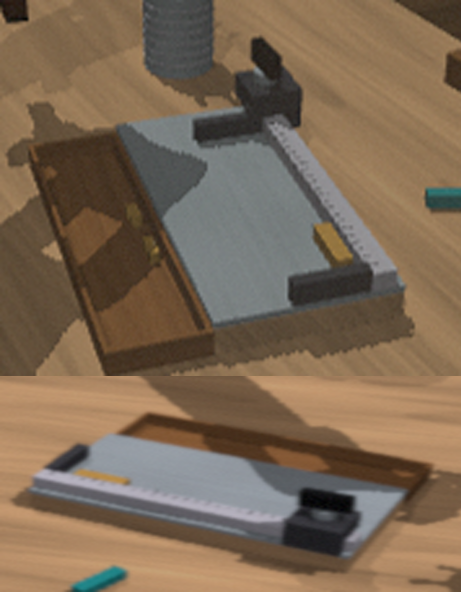

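The deck is clear: offcuts lie in the tray at (135,212) and (152,248), two clusters, with the stop at its far end and the sample still near the fence. Now set the scraper down.

{"fn": "jog_arm", "kwargs": {
  "moves": [
    [0, 25, 0, 0, 0, 0],
    [0, 30, 0, 0, 0, 0],
    [0, 25, 0, 0, 0, 0],
    [0, 12, 0, 0, 0, 0],
    [0, 5, 0, 0, 0, 0],
    [0, 2, 0, 0, 0, 0],
    [0, 1.5, 0, 0, 0, 0],
    [0, 1, 0, 0, 0, 0],
    [0, 0, 0, 0, 0, 0]
  ]
}}

```text
t: 9.75
tool_pos: [0.4754, 0.2995, 0.0327]
tool_rot: [-1.106, 1.354, -1.355]
contact_force: [-0.2, -1.0, -1.5]
opening: 0.0162
```

{"fn": "jog_arm", "kwargs": {
  "moves": [
    [0, 1, 0, 0, 0, 0],
    [0, 0, 0, 0, 0, 0]
  ]
}}

```text
t: 9.95
tool_pos: [0.4754, 0.2996, 0.0323]
tool_rot: [-1.107, 1.354, -1.355]
contact_force: [-2.2, -1.0, 6.2]
opening: 0.0171
```

{"fn": "jog_arm", "kwargs": {
  "moves": [
    [0, 0, 0, 0, 0, 0],
    [0, 0, 0, 0, 0, 0],
    [0, 0, 0, 0, 0, 0],
    [0, -15, 0, 0, 0, 0],
    [0, -30, 0, 0, 0, 0],
    [0, -40, 0, 0, 0, 0],
    [0, -40, 0, 0, 0, 0],
    [0, -15, 0, 0, 0, 0]
  ],
  "grip": 45
}}

```text
t: 10.75
tool_pos: [0.4772, 0.3004, 0.1773]
tool_rot: [-1.099, 1.351, -1.355]
contact_force: [0.3, -0.3, 1.1]
opening: 0.045
```

{"fn": "jog_arm", "kwargs": {
  "moves": [
    [15, 0, 18, 0, 0, 0],
    [28, 0, 34, 0, 0, 0],
    [28, 0, 34, 0, 0, 0],
    [28, 0, 34, 0, 0, 0],
    [28, 0, 34, 0, 0, 0],
    [22, 0, 27, 0, 0, 0],
    [12, 0, 16, 0, 0, 0],
    [0, 0, 0, 0, 0, 0],
    [0, 0, 0, 0, 0, 0]
  ]
}}

```text
t: 11.65
tool_pos: [0.6353, 0.1029, 0.1704]
tool_rot: [-1.108, 1.356, -1.354]
contact_force: [-0.1, 0.4, 0.4]
opening: 0.0448
```

```bash
python3 - <<'E'
from h import *
o,i3=snap('wrist','w8.png');_,i2=snap('side')
go(.636,.103,.079,-.202,o)
np.save('side8.npy',i2)
# scraper check + knob
f=lambda a,k:cv2.resize(a,None,fx=k,fy=k,interpolation=cv2.INTER_CUBIC)
cv2.imwrite('pics/p8.png',np.hstack([f(i3[60:300,150:420],2.0),f(i2[120:250,150:250],2.6)[:480]if 0 else cv2.resize(i2[120:250,150:250],(240,480))])[:,:,::-1])
E
```

```text
t 11.65 pos [0.6353 0.1029 0.1704] yaw -0.2 down in tool [0.    1.    0.001] open 0.0448 | turn wy 0.002 then [-0.3 91.4  0.6] now-frame [-0.2 91.4  0.7]
```

View pics/p8.png

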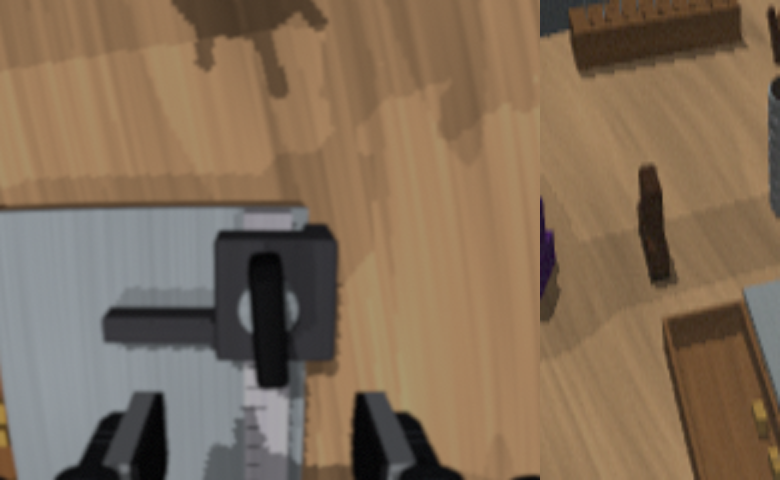

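```bash
python3 - <<'E'
from h import *
o=ctrl.get_obs()
c=lambda x,y,z:at('wrist',x/2+150,y/2+60,z,o)
M=R.from_rotvec(o['tool_rot']).as_matrix()
for t,x,y,z in [('k top far',265,258,.105),('k top near',271,383,.105),('saddle BL',217,233,.071),('BR',334,233,.071),('FL',217,358,.071),('FR',334,358,.071),('arm face top',160,345,.05),('arm end',105,330,.05)]:
    p=c(x,y,z);print(t,p.round(4),j(p),'tool rel',(M.T@(p-o['tool_pos'])*1e3).round(1))
E
```

```text
k top far [0.6416 0.1303 0.105 ] [0.07   0.1517] tool rel [-27.4  65.6   1.3]
k top near [0.6351 0.0866 0.105 ] [0.0724 0.1076] tool rel [16.7 65.6  3.5]
saddle BL [0.6246 0.136  0.071 ] [0.0522 0.1539] tool rel [-29.6  99.6 -16.5]
BR [0.6679 0.1274 0.071 ] [0.0963 0.1541] tool rel [-29.7  99.6  27.7]
FL [0.6139 0.0869 0.071 ] [0.0515 0.1036] tool rel [ 20.6  99.6 -17.3]
FR [0.6596 0.0777 0.071 ] [0.0982 0.1038] tool rel [20.6 99.6 29.3]
arm face top [0.5879 0.0898 0.05  ] [0.0255 0.1013] tool rel [ 22.9 120.6 -43.4]
arm end [0.5657 0.1011 0.05  ] [0.0015 0.1079] tool rel [ 16.2 120.7 -67.4]
```

The scraper stands upright on the bench at (655,225) of the right panel, clear of the tray. The knob is at (268,320), over the saddle centre, still clamped (bar along the rail). Grip it.

{"fn": "jog_arm", "kwargs": {
  "moves": [
    [-5, 15, 2.5, 0, 0, 0],
    [0, 25, 0, 0, 0, 0],
    [0, 25, 0, 0, 0, 0],
    [0, 17, 0, 0, 0, 0],
    [0, 7, 0, 0, 0, 0],
    [0, 0, 0, 0, 0, 0],
    [0, 0, 0, 0, 0, 0]
  ]
}}

```text
t: 12.45
tool_pos: [0.64, 0.1069, 0.0828]
tool_rot: [-1.107, 1.354, -1.355]
contact_force: [0.7, -0.6, 0.6]
opening: 0.0447
```

{"fn": "jog_arm", "kwargs": {
  "moves": [
    [0, 0, 0, 0, 0, 0],
    [0, 0, 0, 0, 0, 0],
    [0, 0, 0, 0, 0, 0],
    [0, 0, 0, 0, 0, 0],
    [0, 0, 0, 0, 0, 0]
  ],
  "grip": 5,
  "grip_force": 60
}}

```text
t: 12.95
tool_pos: [0.6395, 0.1071, 0.0834]
tool_rot: [-1.107, 1.355, -1.354]
contact_force: [-2.4, 1.6, 5.7]
opening: 0.0106
```

{"fn": "jog_arm", "kwargs": {
  "moves": [
    [0, 0, 0, 0, -0.1, 0],
    [0, 0, 0, 0, -0.1, 0],
    [0, 0, 0, 0, -0.1, 0],
    [0, 0, 0, 0, -0.1, 0],
    [0, 0, 0, 0, -0.1, 0],
    [0, 0, 0, 0, -0.1, 0],
    [0, 0, 0, 0, -0.1, 0],
    [0, 0, 0, 0, -0.1, 0],
    [0, 0, 0, 0, -0.1, 0],
    [0, 0, 0, 0, -0.1, 0],
    [0, 0, 0, 0, -0.1, 0],
    [0, 0, 0, 0, -0.1, 0]
  ]
}}

```text
t: 14.15
tool_pos: [0.6364, 0.1067, 0.0834]
tool_rot: [-1.528, 0.451, -0.438]
contact_force: [-14.7, -1.8, 13.9]
opening: 0.0102
```

{"fn": "jog_arm", "kwargs": {
  "moves": [
    [0, 0, 0, 0, -0.06, 0],
    [0, 0, 0, 0, 0, 0],
    [0, 0, 0, 0, 0, 0]
  ]
}}

```text
t: 14.45
tool_pos: [0.6363, 0.1065, 0.0833]
tool_rot: [-1.537, 0.406, -0.394]
contact_force: [-15.9, -1.7, 13.3]
opening: 0.0105
```

```bash
python3 - <<'E'
from h import *
o=ctrl.get_obs();print(o['wrist_torque'].round(3),o['contact_force'].round(1))
p=o['tool_pos'];d=JR@[0,-.183];go(p[0]+d[0],p[1]+d[1],p[2],1.0,o)
E
```

```text
[-0.248  2.592  0.09 ] [-15.9  -1.7  13.3]
t 14.45 pos [0.6363 0.1065 0.0833] yaw 1.0606 down in tool [0.007 1.    0.005] open 0.0105 | turn wy 0.061 then [  66.    -0.  -170.7] now-frame [  55.5    0.5 -174.4]
```

{"fn": "jog_arm", "kwargs": {
  "moves": [
    [-2.6, -1, -1.5, 0, 0, 0],
    [0, 0, 0, 0, 0, 0],
    [3, 0, -9.5, 0, 0, 0],
    [3, 0, -9.5, 0, 0, 0],
    [3, 0, -9.5, 0, 0, 0],
    [0, 0, 0, 0, 0, 0],
    [0, 0, 0, 0, 0, 0]
  ]
}}

```text
t: 15.15
tool_pos: [0.6298, 0.0759, 0.0834]
tool_rot: [-1.535, 0.402, -0.4]
contact_force: [-4.8, -1.7, 6.1]
opening: 0.011
```

```bash
python3 - <<'E'
from h import *
o=ctrl.get_obs();print(o['wrist_torque'].round(3),(JR.T@o['contact_force'][:2]).round(1),j(o['tool_pos']))
p=wj(.0708,.125-.183);go(p[0],p[1],.0833,1.06,o)
E
```

```text
[0.015 0.918 0.016] [-4.4 -2.7] [0.0693 0.0961]
t 15.15 pos [0.6298 0.0759 0.0834] yaw 1.0591 down in tool [0.001 1.    0.001] open 0.011 | turn wy -0.001 then [ 4.820e+01  1.000e-01 -1.463e+02] now-frame [  48.3    0.3 -146.3]
```

{"fn": "jog_arm", "kwargs": {
  "moves": [
    [4.7, 0, -14.3, 0, 0, 0],
    [4.7, 0, -14.3, 0, 0, 0],
    [4.7, 0, -14.3, 0, 0, 0],
    [4.7, 0, -14.3, 0, 0, 0],
    [4.7, 0, -14.3, 0, 0, 0],
    [4.7, 0, -14.3, 0, 0, 0],
    [4.7, 0, -14.3, 0, 0, 0],
    [4.7, 0, -14.3, 0, 0, 0],
    [0, 0, 0, 0, 0, 0],
    [0, 0, 0, 0, 0, 0]
  ]
}}

```text
t: 16.15
tool_pos: [0.6055, -0.0424, 0.0833]
tool_rot: [-1.535, 0.404, -0.398]
contact_force: [-8.9, 2.0, 9.5]
opening: 0.0107
```

```bash
python3 - <<'E'
from h import *
o=ctrl.get_obs();print(o['wrist_torque'].round(3),(JR.T@o['contact_force'][:2]).round(1),j(o['tool_pos']))
_,i=snap('side');i1=i[190:285,260:370]
cv2.imwrite('pics/p9.png',cv2.resize(i1,None,fx=5,fy=5,interpolation=cv2.INTER_CUBIC)[:,:,::-1])
E
```

```text
[0.15  1.522 0.075] [-9.2  0.1] [ 0.0693 -0.0248]
```

View pics/p9.png

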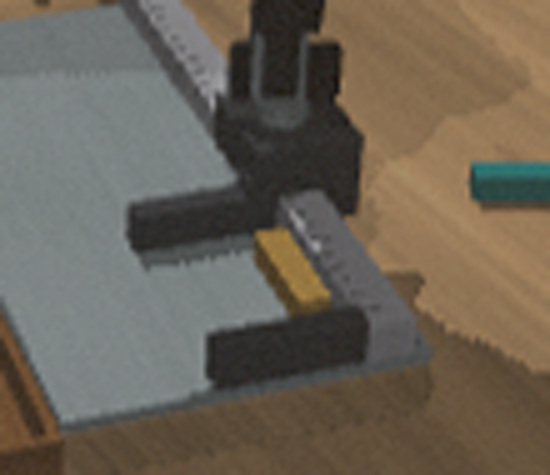

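The arm and the saddle are about 30 mm short; the bar at (293,270) still has small gaps. Continue slowly.

{"fn": "jog_arm", "kwargs": {
  "moves": [
    [-1.5, -0.5, -0.5, 0, 0, 0],
    [1.5, 0, -4.8, 0, 0, 0],
    [1.5, 0, -4.8, 0, 0, 0],
    [1.5, 0, -4.8, 0, 0, 0],
    [1.5, 0, -4.8, 0, 0, 0],
    [1.5, 0, -4.8, 0, 0, 0],
    [0, 0, 0, 0, 0, 0],
    [0, 0, 0, 0, 0, 0]
  ]
}}

```text
t: 17.0
tool_pos: [0.6005, -0.0659, 0.0834]
tool_rot: [-1.535, 0.4, -0.401]
contact_force: [0.0, -1.5, 1.6]
opening: 0.0109
```

```bash
cat > f.py <<'E'
from h import *
o=ctrl.get_obs();print(o['t'],'tq',o['wrist_torque'].round(3),'F jig',(JR.T@o['contact_force'][:2]).round(1),o['contact_force'][2].round(1),j(o['tool_pos']))
E
python3 f.py
```

```text
17.0 tq [-0.188  0.06   0.036] F jig [ 0.3 -1.4] 1.6 [ 0.0691 -0.0487]
```

{"fn": "jog_arm", "kwargs": {
  "moves": [
    [0.9, 0, -2.9, 0, 0, 0],
    [0.9, 0, -2.9, 0, 0, 0],
    [0, 0, 0, 0, 0, 0]
  ]
}}

```text
t: 17.3
tool_pos: [0.5994, -0.0713, 0.0834]
tool_rot: [-1.534, 0.4, -0.401]
contact_force: [1.6, 0.3, 0.9]
opening: 0.0106
```

{"fn": "jog_arm", "kwargs": {
  "moves": [
    [0.6, 0, -1.9, 0, 0, 0],
    [0, 0, 0, 0, 0, 0]
  ]
}}

```text
t: 17.5
tool_pos: [0.599, -0.0729, 0.0834]
tool_rot: [-1.533, 0.4, -0.401]
contact_force: [2.8, 2.1, 1.6]
opening: 0.0107
```

{"fn": "jog_arm", "kwargs": {
  "moves": [
    [0.6, 0, -1.9, 0, 0, 0],
    [0, 0, 0, 0, 0, 0]
  ]
}}

```text
t: 17.7
tool_pos: [0.599, -0.073, 0.0834]
tool_rot: [-1.529, 0.4, -0.401]
contact_force: [4.9, 7.8, 1.2]
opening: 0.0105
```

```bash
python3 f.py
```

```text
17.7 tq [ 1.294 -0.59  -0.036] F jig [3.3 8.6] 1.2 [ 0.069 -0.056]
```

The bar is closed up: the last step moved 0.1 mm while the force rose to 8.6 N, and total travel is 182 of the expected 183 mm. Now lock.

{"fn": "jog_arm", "kwargs": {
  "moves": [
    [0, 0, 0.2, 0, 0.1, 0],
    [0, 0, 0.2, 0, 0.1, 0],
    [0, 0, 0.2, 0, 0.1, 0],
    [0, 0, 0.3, 0, 0.1, 0],
    [0, 0, 0.3, 0, 0.1, 0],
    [0, 0, 0.3, 0, 0.1, 0],
    [0, 0, 0.3, 0, 0.1, 0],
    [0, 0, 0.3, 0, 0.1, 0],
    [0, 0, 0.3, 0, 0.1, 0],
    [0, 0, 0.3, 0, 0.1, 0],
    [0, 0, 0.3, 0, 0.1, 0],
    [0, 0, 0.3, 0, 0.1, 0]
  ]
}}

```text
t: 18.9
tool_pos: [0.6024, -0.0712, 0.0835]
tool_rot: [-1.132, 1.314, -1.312]
contact_force: [5.3, 8.9, 0.3]
opening: 0.0105
```

```bash
python3 f.py; python3 -c "
from h import *
go(.6,0,.08,-.2)"
```

```text
18.9 tq [ 1.407 -0.965  0.204] F jig [3.4 9.7] 0.3 [ 0.072  -0.0536]
t 18.9 pos [ 0.6024 -0.0712  0.0835] yaw -0.1435 down in tool [ 0.005  1.    -0.003] open 0.0105 | turn wy 0.056 then [-69.3   3.5 -16.5] now-frame [-70.2   3.8 -12.6]
```

{"fn": "jog_arm", "kwargs": {
  "moves": [
    [0, 0, 0.1, 0, 0.06, 0],
    [0, 0, 0, 0, 0.06, 0],
    [0, 0, 0, 0, 0.04, 0],
    [0, 0, 0, 0, 0, 0],
    [0, 0, 0, 0, 0, 0]
  ]
}}

```text
t: 19.4
tool_pos: [0.6027, -0.0713, 0.0835]
tool_rot: [-1.049, 1.422, -1.422]
contact_force: [7.6, 8.3, -0.2]
opening: 0.0109
```

```bash
python3 f.py; python3 -c "
from h import *
go(.6,0,.08,-.2)"
```

```text
19.4 tq [ 1.392 -1.09   1.37 ] F jig [5.8 9.7] -0.2 [ 0.0724 -0.0536]
t 19.4 pos [ 0.6027 -0.0713  0.0835] yaw -0.2956 down in tool [ 0.004  1.    -0.003] open 0.0109 | turn wy -0.096 then [-69.4   3.5 -16.9] now-frame [-67.4   3.7 -23.4]
```

{"fn": "jog_arm", "kwargs": {
  "moves": [
    [0, 0, 0, 0, 0, 0],
    [0, 0, 0, 0, 0, 0],
    [0, 0, 0, 0, 0, 0],
    [0, -10, 0, 0, 0, 0],
    [0, -25, 0, 0, 0, 0],
    [0, -35, 0, 0, 0, 0],
    [-15, -35, 0, 0, 0, 0],
    [-40, 0, 0, 0, 0, 0],
    [-40, 0, 0, 0, 0, 0],
    [0, 0, 0, 0, 0, 0],
    [0, 0, 0, 0, 0, 0]
  ],
  "grip": 45
}}

```text
t: 20.5
tool_pos: [0.6292, 0.0175, 0.1887]
tool_rot: [-1.053, 1.425, -1.426]
contact_force: [-0.1, -0.5, 0.1]
opening: 0.0449
```

```bash
python3 - <<'E'
from h import *
o,w=snap('wrist','w10.png');_,i=snap('side');_,s=snap('scene')
go(.6,0,.18,-.2,o); print(o['contact_force'].round(1))
f=lambda a,x,y:cv2.resize(a,(x,y),interpolation=cv2.INTER_CUBIC)
top=f(w[90:330,60:500],760,414) if 0 else f(w,420,315)
cv2.imwrite('pics/p10.png',np.vstack([np.hstack([f(i[190:285,260:370],365,315),top]),f(i[120:290,100:480],785,283)[:, :]])[:598,:,::-1])
E
```

```text
t 20.5 pos [0.6292 0.0175 0.1887] yaw -0.2987 down in tool [-0.001  1.    -0.   ] open 0.0449 | turn wy -0.099 then [ 23.    8.7 -25.1] now-frame [ 25.3   8.7 -22.8]
[-0.1 -0.5  0.1]
```

View pics/p10.png

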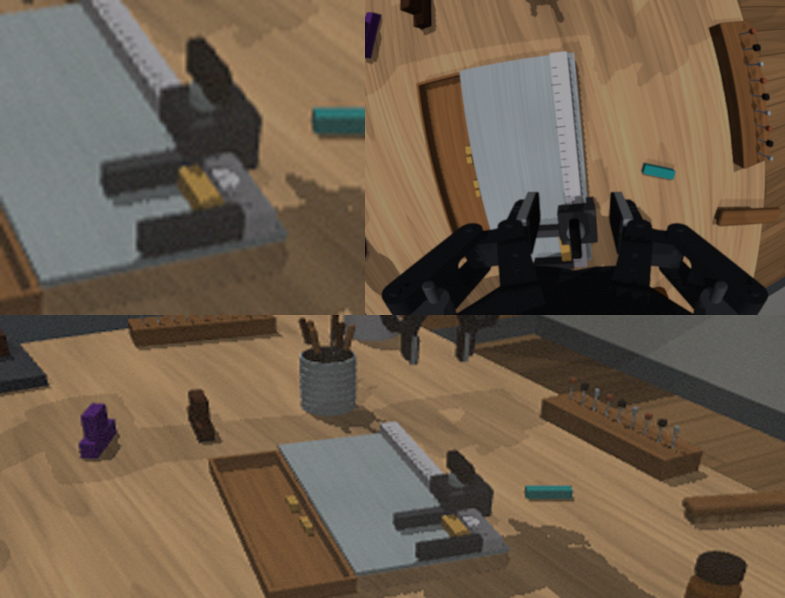

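The bar sits between stop and fence, the knob lies along the rail, the scraper is upright and the bystanders are in place. The tray shows two clusters, so one close crop to count four offcuts.

```bash
python3 - <<'E'
from h import *
w=cv2.imread('pics/w10.png');s=ctrl.get_image('side')[:,:,::-1]
f=lambda a:cv2.resize(a,(380,500),interpolation=cv2.INTER_CUBIC)
cv2.imwrite('pics/p11.png',np.hstack([f(w[180:280,115:191]),f(s[200:300,200:276])]))
E
```

```text
(no output)
```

View pics/p11.png

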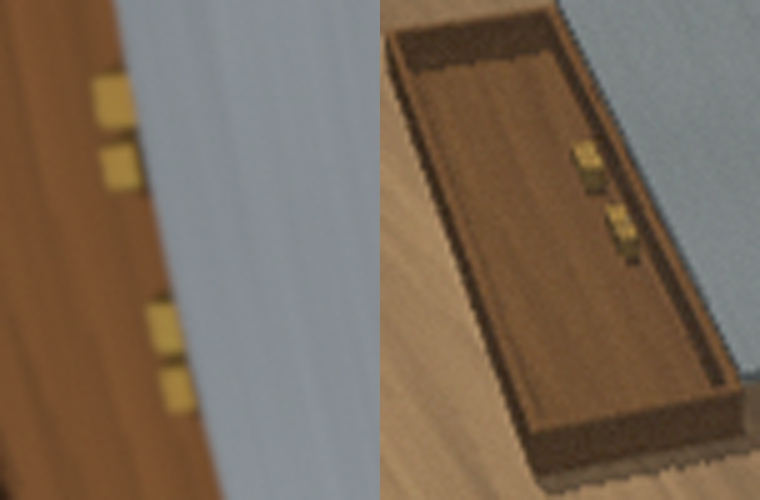

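Four offcuts lie in the tray, at (115,102), (122,167), (167,328) and (178,388) of the left panel. Handing in.

```bash
python3 -c "
from station import ctrl
print(ctrl.finish_job())"
```

```text
the job is handed in; nothing more can be done
None
```

The stop is set to the brass bar and locked, and I handed the job in at about 20.6 s of the 67 s allowed. No verdict was reported.

- **Scraper and offcuts:** One sweep with the wooden scraper put all four offcuts in the tray, and the last close crop shows all four there. The scraper stands upright on the bench to the left of the jig.
- **Stop:** I turned the knob about 1.26 rad anticlockwise and slid the stop 182 mm, against about 183 mm expected. It stopped when the force rose to about 9 N with almost no further movement.
- **Lock:** I turned the knob back clockwise until the torque rose to 1.4 N m at its hard stop.
- **Last pictures:** No gap shows at the bar, and the knob lies along the rail. The tin and bottle looked untouched. The steel block was outside the last views, but the arm never went near it.
- **Disagreement:** The wrist and side cameras differed by about 6 mm on where the jig lies in y. I therefore judged closing up and locking by force and torque, and I did not measure the final bar gaps from the images.

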